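# Start two frozen bagel halves in the toaster

### The job

Start the toaster for the two frozen bagel halves that stand in its slots: with a fingertip press the black lever on its end down until it latches (the keys only work with the carriage down), then tap the snowflake key for frozen food, and after it the ring key, which adds bagel browning to the programme just chosen. Press each fully but lightly, without leaning on the toaster, and keep off the plain middle key, which cancels, and off the bagels. Lift and carry nothing, leave the toaster and the things round it where they stand, and take the hand away at the end.

Things in the scene. Friction and masses are not known exactly. Their poses are not given: they have to be found in the camera images.
- toaster: Two-slice toaster, steel flanks, black ends, 260 long x 160 wide x 190 mm high, loose, about 2 kg. Origin: centre of its underside; x along its length, away from the lever end (that end is at x -130 mm), y to the left when facing the lever end, z up. At x -130 to -69 mm a lower control deck, top at z 165 mm; beyond it 190 mm high with two slots along x. Turned up to 0.45 rad either way.
- lever_top (a point): Centre of the flat top of the black lever knob (32 mm along toaster x, 46 mm along y, 14 mm thick) that sticks out of the middle of the lever end, 158 mm from the toaster's centre, 28 mm out from the end face; 165 mm above the counter when up, 129 mm when down. It moves with the lever.
- carriage (a joint): Lever and bread carriage: 0 m up (start), 0.036 m down on its stop. Springs push it up with about 5 N; the force fades as it goes down, and past about 0.026 m it snaps down by itself and stays latched on its stop. Let go before 0.023 m, it rises again.
- bagels: The two bagel halves, 95 mm across, standing in the slots on the carriage and sinking with it; they stand about 35 mm out of the slots while the lever is up. Not to be touched. Origin and axes are those of the toaster, shifted down by the lever's travel.
- frost_key_top (a point): Centre of the top of the round snowflake key (27 mm across, 6 mm proud of the deck, raised snowflake on it), on the deck at the left as seen when facing the lever end (toaster x -104 mm, y +40 mm), 171 mm above the counter when not pressed.
- frost_key (a joint): Travel of the snowflake key: 0 m out, 0.004 m fully down. Spring: starts to move at 1.5 N, fully down at 4 N; comes back when let go.
- bagel_key_top (a point): Centre of the top of the round ring key (27 mm across, 6 mm proud, raised double ring), on the deck at the right as seen when facing the lever end (toaster x -104 mm, y -40 mm), 171 mm above the counter when not pressed.
- bagel_key (a joint): Travel of the ring key: 0 m out, 0.004 m fully down; same spring as the snowflake key.
- cancel_key_top (a point): Centre of the top of the plain, slightly larger cancel key (30 mm across) in the middle of the deck between the other two (toaster x -104 mm, y 0), 171 mm above the counter. Not to be pressed.
- cancel_key (a joint): Travel of the cancel key: 0 m out, 0.004 m fully down; same spring.
- mug: Spotted mug, 78 mm across, 114 with its handle, 93 mm high, to the left. Origin: centre of its underside. Bystander.
- tumbler: Short drinking glass, 81 mm across, 93 mm high, at the back left. Origin: centre of its underside. Bystander.
- lidded_jar: Empty glass jar with a screw lid, 69 mm across, 84 mm high, to the right. Origin: centre of its underside. Bystander.
- eggs: Cardboard egg box, 106 x 156 x 72 mm, at the right. Origin: centre of its underside. Bystander.

How it is judged:
By the outcome, as a careful person would: the job done as asked, in the order asked, and still so for the second after the job is handed in, with the robot touching nothing.
It also fails if it takes over 40 s, if anything falls off the work surface, if the arm or the gripper's body presses on something with over 40 N, if the wrist force passes 120 N, or if a joint passes its speed limit or range.

### The arm

A 6-joint arm with a two-finger parallel gripper is mounted at the origin on a cart in front of the work surface, level with it; the furniture and walls round the work are solid. World frame = base frame: x ahead of the robot, y to its left, z up, the work surface at z = 0. Lengths are in m, angles in rad, forces in N, time in s.
With the tool pointing down it reaches from about 0.35 to 0.975 m from the base axis. Payload 4.9 kg.
Tool frame: the origin (TCP) lies at the very end of the fingers, on their centre line; the grasp point (between the pads) lies 19 mm behind it (ctrl.grasp_offset is the distance from the TCP to the grasp point, in m); z points along the fingers, y is the line along which they close (so a half turn about z gives the same grasp; the last joint's range is limited). The gripper opens to 85 mm and grips with 20 to 120 N. Pads are 22 mm wide; open, the fingers measure 114 mm over their backs; the gripper's body (76 mm by 85 mm) begins 54 mm behind the grasp point. The pads swing forward as they close: fully open they stand 13 mm farther back than shut.
Start: joints at [1.184, 0.053, 1.613, -0, 1.476, -0.119], TCP at [0.165, 0.603, 0.231] pointing down, gripper open.
Joint ranges: [-3.01, 3.01], [-1.01, 2.22], [0.06, 2.58], [-1.02, 4.17], [0.09, 2.62], [-3.14, 3.14]. Speed limits (rad/s): [2.57, 2.57, 3.14, 3.14, 3.14, 3.14].

### API

Orientations are given as a rotation vector (axis times angle).
In Python, from station import ctrl, optics gives the robot as it stands.
- The arm moves only by the shell command python3 -m handwheel 'ROWS' [OPENING] [FORCE]. ROWS is JSON, a list of rows, each an object of numbers: "tx", "ty", "tz": the shift along the tool's x, y, z in mm; "roll": the turn about the tool's z in rad. A call has 1 to 12 rows; each row shifts and turns the commanded pose from where the row before left it, along the tool's axes as they then stand; what a row does not reach is not made up. A row lasts 1/12 s, in which the tool goes at most 41.7 mm and 7.16 degrees, less where a joint would pass 70% of its speed; a pose out of reach is approached as far as the arm can. A call with a gripper value outside its range is refused whole. OPENING is the finger opening in mm, from 0 to 85.4, set as the call begins (- or left out, the last holds). The fingers move at their own pace and stop on an object; FORCE is the grip in N (left out, the last holds). Time passes only in rows, so rows that do not move let the fingers close. It gives the time, the measured TCP pose, the force, the opening and the grip force at its end, in the units of the state.
- ctrl.get_obs(): the state, without advancing time (a new reading comes with each control period).
- optics.get_image(name): name is "side" or "top" or "wrist"; returns (picture, depth): 400x640x3 uint8, red, green, blue; 400x640 float32, m along the optical axis (not along the pixel's ray), 0 where there is no reading.
- optics.camera_params(name): a dict with "mtx" (3x3 intrinsics, pixels), "extrinsics" (4x4, takes a point from camera to world coordinates); the wrist camera has in their place "tool_from_camera" (4x4, takes a point from camera to tool coordinates, whose origin is the TCP and whose axes are the flange's). Camera axes: x right, y down, z forward; pixel columns grow to the right and rows downward; lengths in m; the calibration is good to about 2 mm. A picture is of the moment at which its call begins: read the wrist's pose just before it. camera_params takes no time and is no camera call.
- ctrl.finish_job(): hands the job in; it is judged then, once.
The state is a dict: "t": time; "q": joint angles; "dq": joint speeds; "effort": joint torques, N m; "tool_pos": TCP position; "tool_rot": TCP orientation; "contact_force": force on the tool from outside, world axes, zero at the start; "wrist_torque": the same for the moment, N m; "opening": finger opening in m; "grip_force": force on a finger pad.
Only numpy, scipy, OpenCV 4.12 (cv2) and the standard library are available. Lean on these libraries where they do the work, as an engineer would, in place of code of your own. Each camera call takes 0.05 s, during which the arm holds its last target. There are 200 camera calls.

## Working session

There is one attempt and no reset: what is moved stays moved. The work goes in short steps, Python scripts to look and compute and a shell command to move; the robot and the scene stay as the last step left them, time stands still between calls to the robot, and variables do not carry over. Pictures are saved under pics/ and viewed, at most 10 in all, crops included, and the job is handed in when it is done.

```bash
mkdir -p pics; ls; python3 - <<'E'
from station import ctrl, optics
import cv2,numpy as np
o=ctrl.get_obs();print({k:np.round(v,3).tolist() for k,v in o.items()})
for n in("top","side"):
    p,d=optics.get_image(n);cv2.imwrite(f"pics/{n}0.png",p[:,:,::-1]);np.save(f"pics/{n}0.npy",d)
    c=optics.camera_params(n);print(n,np.round(c["mtx"],1).tolist(),np.round(c["extrinsics"],3).tolist(), (d>0).mean())
E
```

```text
pics
{'t': 0.0, 'q': [1.184, 0.053, 1.614, -0.0, 1.476, -0.119], 'dq': [-0.001, 0.0, -0.0, -0.001, -0.001, 0.003], 'effort': [0.002, -39.366, -37.019, 0.0, 0.007, -0.0], 'tool_pos': [0.165, 0.602, 0.23], 'tool_rot': [-0.419, -3.113, 0.003], 'contact_force': [0.495, 0.961, -0.176], 'wrist_torque': [-0.025, 0.033, 0.011], 'grip_force': 0.0, 'opening': 0.085}
top [[378.2, 0.0, 319.0], [0.0, 378.2, 195.9], [0.0, 0.0, 1.0]] [[-0.012, -0.995, 0.1, 0.397], [-1.0, 0.01, -0.014, -0.009], [0.013, -0.1, -0.995, 1.446], [0.0, 0.0, 0.0, 1.0]] 0.99580859375
side [[487.2, 0.0, 322.1], [0.0, 487.2, 206.3], [0.0, 0.0, 1.0]] [[0.969, -0.21, 0.134, 0.313], [-0.248, -0.83, 0.5, -0.837], [0.006, -0.518, -0.856, 1.534], [0.0, 0.0, 0.0, 1.0]] 0.996046875
```

View pics/top0.png

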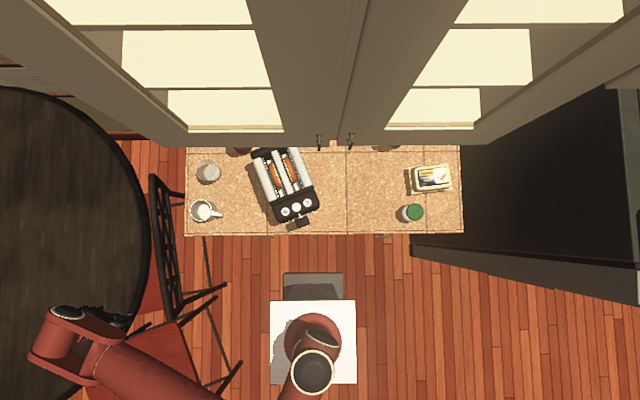

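View pics/side0.png

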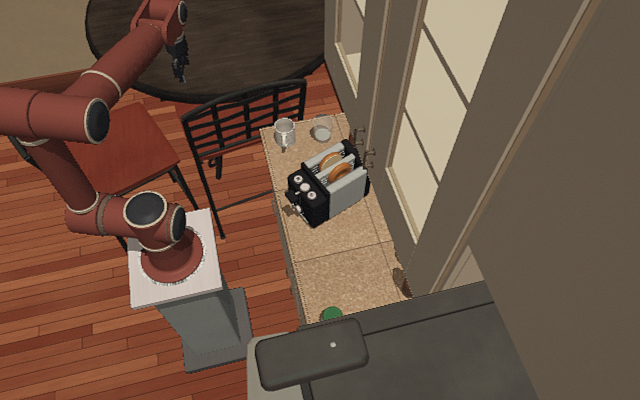

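Top view: the three light keys are at about (285,211), (297,208) and (308,203), with the lever knob at (301,222) on the robot's side. Mug is at (203,211), tumbler at (208,173). Next I measure them.

```bash
cat > h.py <<'E'
import numpy as np, cv2
from station import ctrl, optics
def ray(n,u,v,z):
    c=optics.camera_params(n);K=c["mtx"];E=c["extrinsics"]
    d=E[:3,:3]@np.linalg.solve(K,[u,v,1.]);o=E[:3,3]
    return o+d*(z-o[2])/d[2]
def pts(n,d):
    c=optics.camera_params(n);K=c["mtx"];E=c["extrinsics"]
    v,u=np.mgrid[:d.shape[0],:d.shape[1]]
    P=np.stack([(u-K[0,2])/K[0,0]*d,(v-K[1,2])/K[1,1]*d,d],-1)
    return P@E[:3,:3].T+E[:3,3]
E
python3 - <<'E'
from h import *
for n,box in(("top",(270,190,325,232)),("side",(283,165,325,215))):
    p=cv2.imread(f"pics/{n}0.png");d=np.load(f"pics/{n}0.npy");P=pts(n,d)
    x0,y0,x1,y1=box
    g=p.min(2); m=np.zeros_like(g); m[y0:y1,x0:x1]=(g[y0:y1,x0:x1]>130)
    k,l,s,c=cv2.connectedComponentsWithStats(m)
    for i in range(1,k):
        if 12<s[i,4]<200: print(n,s[i],c[i].round(1),ray(n,*c[i],.171).round(4),"depth",np.median(P[l==i],0).round(4))
    b=np.zeros_like(m,bool); b[y0-5:y1+8,x0-8:x1+8]=1
    dk=b&(P[...,2]>.145)&(P[...,2]<.18)
    print(n,"deck+lever",dk.sum())
    if n=="top":
        np.set_printoptions(linewidth=200)
        print((P[212:234,284:318,2]*1000).astype(int))
    cv2.imwrite(f"pics/c{n}.png",cv2.resize(p[y0-60:y1+15,x0-30:x1+40],None,fx=5,fy=5,interpolation=cv2.INTER_CUBIC)[:600,:800])
E
```

```text
top [270 190  14  11 100] [275.1 194.3] [0.532  0.1211 0.171 ] depth [0.5337 0.1229 0.1852]
top [286 190   8   5  27] [289.5 191.4] [0.5413 0.0726 0.171 ] depth [0.5404 0.0729 0.1889]
top [316 190   9   5  23] [320.  191.4] [ 0.5401 -0.0309  0.171 ] depth [ 5.611e-01 -3.380e-02 -5.000e-04]
top [318 196   7  14  44] [321.  201.8] [ 0.5049 -0.0339  0.171 ] depth [ 5.222e-01 -3.710e-02 -3.000e-04]
top [303 199   9   8  58] [307.  202.4] [0.5031 0.0135 0.171 ] depth [0.5042 0.0135 0.1702]
top [292 203   9   9  70] [295.9 207. ] [0.4882 0.051  0.171 ] depth [0.4881 0.0508 0.171 ]
top [281 207   9   9  60] [284.9 211.1] [0.4746 0.0881 0.171 ] depth [0.4748 0.0878 0.1708]
top [298 211  25  11  88] [311.5 214.9] [ 0.4608 -0.0011  0.171 ] depth [ 0.4687 -0.0021  0.001 ]
top [301 215  24  16 107] [315.8 225. ] [ 0.4267 -0.0155  0.171 ] depth [ 4.272e-01 -2.460e-02  2.000e-04]
top [271 226  10   6  23] [276.  228.9] [0.4151 0.1182 0.171 ] depth [0.4172 0.1324 0.    ]
top deck+lever 1037
[[ 168  167  171  175  171  168  167  162  164  168  163  166  162  160  156  165  161  160  156  158  143  1
[... 3486 characters left out ...]
1   -1    0    1    0    5    4    0]
 [   2 1446    0   -3    0    4    0    0    0    3    2    0   -4   -2    1    4    3   -3    4    0    3    0    1   -1   -1    0    0    1   -1    1    1    0    3    2]]
side [315 170  10   9  51] [320.3 174.2] [0.5514 0.0852 0.171 ] depth [0.5478 0.0729 0.1878]
side [294 176   8   6  32] [297.7 178.6] [0.473  0.0864 0.171 ] depth [0.4729 0.0879 0.17  ]
side [300 183  10   8  55] [304.6 186.6] [0.4881 0.0489 0.171 ] depth [0.4875 0.0498 0.1701]
side [308 192   8   7  38] [311.6 194.8] [0.5031 0.0116 0.171 ] depth [0.5037 0.0101 0.1709]
side [296 206   5   6  18] [298.1 208.2] [ 0.4479 -0.0279  0.171 ] depth [0.4584 0.0332 0.0681]
side deck+lever 1143
```

Keys at (0.474,0.0875), (0.488,0.050), (0.5033,0.0126): the spacing is 40 mm and z is 0.171, as given, so yaw is about 0.375. The lever top should be at about (0.438,0.030), and the depth patch agrees. I'll close the fingers and go over there.

```bash
R='{"tx":-17.3,"ty":-20}'; python3 -m handwheel '[{"tx":-17,"ty":-20},{"tx":-17,"ty":-20},{"tx":-17,"ty":-20},{"tx":-17,"ty":-20},{"tx":-17,"ty":-20},{"tx":-17,"ty":-20},{"tx":-17,"ty":-20},{"tx":-17,"ty":-20},{"tx":-17,"ty":-20},{"tx":-17,"ty":-20},{"tx":-17,"ty":-20},{"tx":-17,"ty":-20}]' 0 20
python3 -m handwheel '[{"tx":-17,"ty":-20},{"tx":-17,"ty":-20},{"tx":-17,"ty":-20},{"tx":-17,"ty":-20},{"tx":-17,"ty":-20},{"tx":-17,"ty":-20},{"tx":-17,"ty":-20},{"tx":-17,"ty":-20},{"tx":-17,"ty":-20},{"tx":-17,"ty":-20},{"tx":-17,"ty":-20},{"tx":-17,"ty":-20}]'
python3 -m handwheel '[{"roll":0.116},{"roll":0.116},{"roll":0.116},{"roll":0.116},{"roll":0.116},{"roll":0.116},{"roll":0.116},{"roll":0.117},{},{}]'
cat >> h.py <<'E'
from scipy.spatial.transform import Rotation as Ro
T={"mid":np.array([.4884,.0500,.171]),"yaw":0.375}
def tgt(x,y,z):
    c,s=np.cos(T["yaw"]),np.sin(T["yaw"]); x+=.104
    return np.array([T["mid"][0]+c*x-s*y,T["mid"][1]+s*x+c*y,z])
def rel(name=""):
    o=ctrl.get_obs();R=Ro.from_rotvec(o["tool_rot"]).as_matrix();p=np.array(o["tool_pos"])
    print("t",round(o["t"],2),"p",p.round(4),"F",np.round(o["contact_force"],1),"toolx yaw",np.arctan2(R[1,0],R[0,0]).round(3),"want",round(T["yaw"]+np.pi/2,3),"z",R[:,2].round(3))
    for n,a in(("lever",(-.158,0,.165)),("frost",(-.104,.04,.171)),("bagel",(-.104,-.04,.171))):
        print(n,tgt(*a).round(4),"tool mm",((R.T@(tgt(*a)-p))*1000).round(1))
E
python3 - <<'E'
from h import *
rel()
p,d=optics.get_image("top");cv2.imwrite("pics/top1.png",cv2.resize(p[140:260,240:400],None,fx=5,fy=5,interpolation=cv2.INTER_CUBIC)[:,:,::-1])
p,d=optics.get_image("wrist");cv2.imwrite("pics/wrist1.png",p[:,:,::-1]);np.save("pics/wrist1.npy",d)
c=optics.camera_params("wrist");print(c)
E
```

```text
t 0.1 p [0.1652 0.6022 0.2302] F [-0.  -0.1  1.5] toolx yaw 2.874 want 1.946 z [-0.001 -0.002 -1.   ]
lever [0.4382 0.0302 0.165 ] tool mm [-414.6 -479.2   66. ]
frost [0.4737 0.0872 0.171 ] tool mm [-433.8 -414.9   59.9]
bagel [0.5031 0.0128 0.171 ] tool mm [-481.8 -478.9   60. ]
{'mtx': array([[343.16034403,   0.        , 320.31026387],
       [  0.        , 343.16034403, 197.0714504 ],
       [  0.        ,   0.        ,   1.        ]]), 'tool_from_camera': array([[ 1.37122522e-04, -9.46246069e-01, -3.23447614e-01,
         8.29840629e-02],
       [ 9.99999990e-01,  1.38570782e-04,  1.85515777e-05,
         4.89586621e-04],
       [ 2.72660312e-05, -3.23447613e-01,  9.46246078e-01,
        -1.41467437e-01],
       [ 0.00000000e+00,  0.00000000e+00,  0.00000000e+00,
         1.00000000e+00]])}$[0]: bad value
$[0]: bad value
$[0]: bad value
```

View pics/wrist1.png

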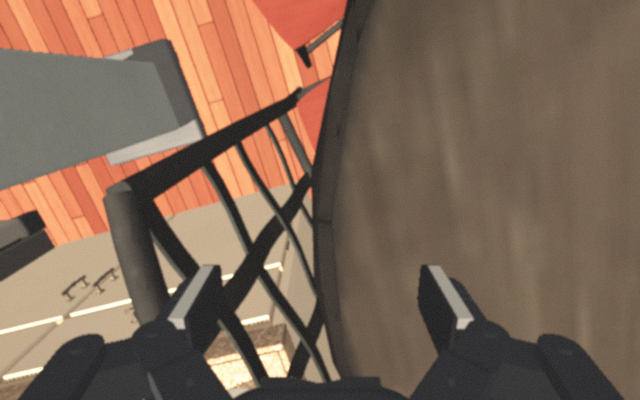

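The rows were refused because each needs all four fields, so nothing moved. The picture shows a chair and round table under the hand. I'll check the heights along the path before retrying.

```bash
python3 - <<'E'
from h import *
for n in("top","side"):
    P=pts(n,np.load(f"pics/{n}0.npy"))
    a,b=np.array([.165,.602]),np.array([.438,.030]);u=(b-a)/np.linalg.norm(b-a)
    q=P[...,:2]-a;s=q@u;w=abs(q@np.array([-u[1],u[0]]))
    for lo in np.arange(-.05,.75,.1):
        m=(s>lo)&(s<lo+.1)&(w<.1);print(n,round(lo,2),m.sum(),np.percentile(P[...,2][m],[50,99]).round(3) if m.any() else "")
E
```

```text
top -0.05 4866 [0.47  0.558]
top 0.05 3693 [0.498 0.568]
top 0.15 745 [-0.912  0.543]
top 0.25 521 [-0.916 -0.18 ]
top 0.35 658 [-0.909  0.005]
top 0.45 893 [-0.003  0.007]
top 0.55 1235 [0.159 0.191]
top 0.65 2466 [0.169 1.446]
side -0.05 3319 [0.119 0.556]
side 0.05 3080 [0.101 0.564]
side 0.15 741 [-0.913  0.405]
side 0.25 618 [-0.916 -0.007]
side 0.35 879 [-0.911  0.005]
side 0.45 903 [-0.727  0.008]
side 0.55 1618 [0.004 0.191]
side 0.65 2333 [0.005 0.19 ]
```

The path is clear; the tall points are the arm itself.

```bash
python3 -m handwheel '[{"tx":-17,"ty":-20,"tz":0,"roll":0},{"tx":-17,"ty":-20,"tz":0,"roll":0},{"tx":-17,"ty":-20,"tz":0,"roll":0},{"tx":-17,"ty":-20,"tz":0,"roll":0},{"tx":-17,"ty":-20,"tz":0,"roll":0},{"tx":-17,"ty":-20,"tz":0,"roll":0},{"tx":-17,"ty":-20,"tz":0,"roll":0},{"tx":-17,"ty":-20,"tz":0,"roll":0},{"tx":-17,"ty":-20,"tz":0,"roll":0},{"tx":-17,"ty":-20,"tz":0,"roll":0},{"tx":-17,"ty":-20,"tz":0,"roll":0},{"tx":-17,"ty":-20,"tz":0,"roll":0}]' 0 20
```

```text
t: 1.2
tool_pos: [0.2988, 0.3161, 0.2312]
tool_rot: [0.419, 3.113, -0.0]
contact_force: [0.4, -0.7, -0.8]
opening: -0.0002
grip_force: 0.0
```

```bash
python3 -m handwheel '[{"tx":-17,"ty":-20,"tz":0,"roll":0},{"tx":-17,"ty":-20,"tz":0,"roll":0},{"tx":-17,"ty":-20,"tz":0,"roll":0},{"tx":-17,"ty":-20,"tz":0,"roll":0},{"tx":-17,"ty":-20,"tz":0,"roll":0},{"tx":-17,"ty":-20,"tz":0,"roll":0},{"tx":-17,"ty":-20,"tz":0,"roll":0},{"tx":-17,"ty":-20,"tz":0,"roll":0},{"tx":-17,"ty":-20,"tz":0,"roll":0},{"tx":-17,"ty":-20,"tz":0,"roll":0},{"tx":-17,"ty":-20,"tz":0,"roll":0},{"tx":-17,"ty":-20,"tz":0,"roll":0}]'
python3 -m handwheel '[{"tx":0,"ty":0,"tz":0,"roll":0.116},{"tx":0,"ty":0,"tz":0,"roll":0.116},{"tx":0,"ty":0,"tz":0,"roll":0.116},{"tx":0,"ty":0,"tz":0,"roll":0.116},{"tx":0,"ty":0,"tz":0,"roll":0.116},{"tx":0,"ty":0,"tz":0,"roll":0.116},{"tx":0,"ty":0,"tz":0,"roll":0.116},{"tx":0,"ty":0,"tz":0,"roll":0.116},{"tx":0,"ty":0,"tz":0,"roll":0},{"tx":0,"ty":0,"tz":0,"roll":0}]'
python3 - <<'E'
from h import *
rel()
p,d=optics.get_image("wrist");cv2.imwrite("pics/wrist2.png",p[:,:,::-1]);np.save("pics/wrist2.npy",d)
E
```

```text
t: 2.2
tool_pos: [0.432, 0.0306, 0.2312]
tool_rot: [0.42, 3.113, 0.0]
contact_force: [0.1, -0.1, -0.0]
opening: -0.0001
grip_force: 0.0
t: 3.03
tool_pos: [0.4317, 0.0318, 0.2312]
tool_rot: [-1.765, -2.599, 0.0]
contact_force: [0.4, -0.7, 1.4]
opening: 0.0002
grip_force: 0.0
t 3.03 p [0.4317 0.0318 0.2312] F [ 0.4 -0.7  1.4] toolx yaw 1.949 want 1.946 z [-0. -0. -1.]
lever [0.4382 0.0302 0.165 ] tool mm [-3.9  5.4 66.2]
frost [0.4737 0.0872 0.171 ] tool mm [36.  59.5 60.1]
bagel [0.5031 0.0128 0.171 ] tool mm [-44.   59.3  60.1]
```

View pics/wrist2.png

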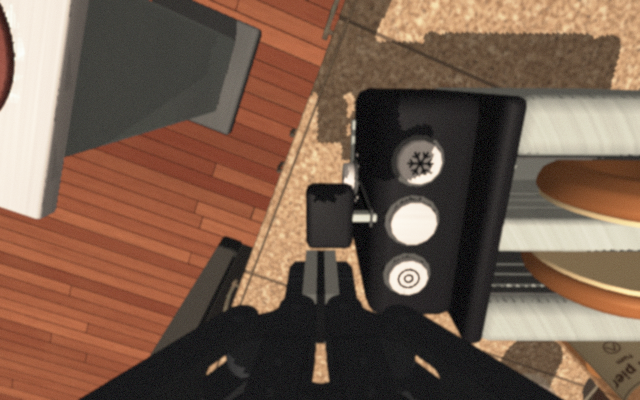

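Wrist view: snowflake key at (418,161), cancel at (411,221), ring at (408,275), lever knob at (330,215). So the snowflake is on tool +x, as expected. I'll cross-check by ray and measure the finger profile.

```bash
python3 - <<'E'
from h import *
c=optics.camera_params("wrist");K=c["mtx"];E=c["tool_from_camera"]
o=ctrl.get_obs();R=Ro.from_rotvec(o["tool_rot"]).as_matrix();p=np.array(o["tool_pos"])
A=R@E[:3,:3];t=R@E[:3,3]+p
for n,u,v,z in(("frost",418,161,.171),("mid",411,221,.171),("ring",408,275,.171),("lever",330,215,.165)):
    r=A@np.linalg.solve(K,[u,v,1.]);w=t+r*(z-t[2])/r[2];print(n,w.round(4),"tool",(R.T@(w-p)*1000).round(1))
d=np.load("pics/wrist2.npy");v,u=np.mgrid[:400,:640]
Q=np.stack([(u-K[0,2])/K[0,0]*d,(v-K[1,2])/K[1,1]*d,d],-1)@E[:3,:3].T+E[:3,3]
m=(d>0)&(v>240)&(Q[...,2]<.02)&(d<.2)
for z in np.arange(-.1,.02,.01):
    k=m&(abs(Q[...,2]-z)<.005)
    if k.sum()>5: print(round(z,3),k.sum(),"y",Q[k][:,1].min().round(3),Q[k][:,1].max().round(3),"x",Q[k][:,0].min().round(3),Q[k][:,0].max().round(3))
E
```

```text
frost [0.473  0.0886 0.171 ] tool [37.5 59.3 60.2]
mid [0.4865 0.0521 0.171 ] tool [-1.4 58.4 60.2]
ring [0.5023 0.016  0.171 ] tool [-40.8  59.8  60.2]
lever [0.4381 0.0347 0.165 ] tool [ 0.2  7.  66.2]
-0.08 6823 y -0.057 0.059 x 0.006 0.019
-0.07 8913 y -0.053 0.055 x -0.002 0.019
-0.06 7550 y -0.045 0.047 x -0.012 0.017
-0.05 5858 y -0.037 0.039 x -0.012 0.014
-0.04 1752 y -0.029 0.031 x -0.012 0.014
-0.03 848 y -0.013 0.015 x -0.005 0.012
-0.02 854 y -0.013 0.015 x 0.006 0.012
-0.01 679 y -0.013 0.015 x 0.006 0.012
-0.0 70 y -0.01 0.01 x 0.006 0.012
0.01 427 y 0.159 0.174 x -0.04 -0.022
```

Both cameras agree to within 3 mm. Staying about 6 mm outside the knob centre keeps the knuckles clear of the deck. Now I approach, then press slowly.

```bash
python3 -m handwheel '[{"tx":-1,"ty":0,"tz":12,"roll":0},{"tx":-1,"ty":0,"tz":14,"roll":0},{"tx":0,"ty":0,"tz":14,"roll":0},{"tx":0,"ty":0,"tz":10,"roll":0},{"tx":0,"ty":0,"tz":6,"roll":0},{"tx":0,"ty":0,"tz":4,"roll":0},{"tx":0,"ty":0,"tz":0,"roll":0}]'
python3 -m handwheel '[{"tx":0,"ty":0,"tz":2,"roll":0},{"tx":0,"ty":0,"tz":2,"roll":0},{"tx":0,"ty":0,"tz":2,"roll":0},{"tx":0,"ty":0,"tz":2,"roll":0},{"tx":0,"ty":0,"tz":2,"roll":0},{"tx":0,"ty":0,"tz":2,"roll":0},{"tx":0,"ty":0,"tz":2,"roll":0},{"tx":0,"ty":0,"tz":0,"roll":0}]'
```

```text
t: 3.67
tool_pos: [0.432, 0.03, 0.1702]
tool_rot: [-1.767, -2.596, 0.001]
contact_force: [-0.4, 0.3, -0.4]
opening: 0.0003
grip_force: 0.0
t: 4.33
tool_pos: [0.433, 0.03, 0.1575]
tool_rot: [1.768, 2.596, 0.001]
contact_force: [-0.1, -0.2, 4.0]
opening: -0.0002
grip_force: 1.9
```

The lever is moving at 4 N.

```bash
python3 -m handwheel '[{"tx":0,"ty":0,"tz":2,"roll":0},{"tx":0,"ty":0,"tz":2,"roll":0},{"tx":0,"ty":0,"tz":2,"roll":0},{"tx":0,"ty":0,"tz":2,"roll":0},{"tx":0,"ty":0,"tz":2,"roll":0},{"tx":0,"ty":0,"tz":2,"roll":0},{"tx":0,"ty":0,"tz":2,"roll":0},{"tx":0,"ty":0,"tz":0,"roll":0}]'
python3 -m handwheel '[{"tx":0,"ty":0,"tz":2,"roll":0},{"tx":0,"ty":0,"tz":2,"roll":0},{"tx":0,"ty":0,"tz":2,"roll":0},{"tx":0,"ty":0,"tz":2,"roll":0},{"tx":0,"ty":0,"tz":1,"roll":0},{"tx":0,"ty":0,"tz":0,"roll":0},{"tx":0,"ty":0,"tz":0,"roll":0}]'
```

```text
t: 5.0
tool_pos: [0.4318, 0.0301, 0.1422]
tool_rot: [-1.767, -2.595, 0.002]
contact_force: [0.6, 0.4, 0.9]
opening: 0.0001
grip_force: 0.3
t: 5.58
tool_pos: [0.4325, 0.03, 0.1342]
tool_rot: [-1.768, -2.596, 0.0]
contact_force: [0.4, 0.0, 0.1]
opening: 0.0003
grip_force: 0.0
```

The force is gone at 31 mm, so the lever has snapped down. I lift off and check.

```bash
python3 -m handwheel '[{"tx":0,"ty":0,"tz":-4,"roll":0},{"tx":0,"ty":0,"tz":-10,"roll":0},{"tx":0,"ty":0,"tz":-14,"roll":0},{"tx":0,"ty":0,"tz":-16,"roll":0},{"tx":0,"ty":0,"tz":-16,"roll":0},{"tx":0,"ty":0,"tz":-16,"roll":0},{"tx":0,"ty":0,"tz":-12,"roll":0},{"tx":0,"ty":0,"tz":-8,"roll":0},{"tx":0,"ty":0,"tz":0,"roll":0},{"tx":0,"ty":0,"tz":0,"roll":0}]'
python3 - <<'E'
from h import *
rel()
p,d=optics.get_image("wrist");cv2.imwrite("pics/wrist3.png",p[:,:,::-1])
c=optics.camera_params("wrist");K=c["mtx"];E=c["tool_from_camera"]
o=ctrl.get_obs();R=Ro.from_rotvec(o["tool_rot"]).as_matrix();P=np.array(o["tool_pos"])
v,u=np.mgrid[:400,:640]
Q=(np.stack([(u-K[0,2])/K[0,0]*d,(v-K[1,2])/K[1,1]*d,d],-1)@E[:3,:3].T+E[:3,3])@R.T+P
D=np.linalg.norm(Q[...,:2]-[.434,.038],axis=-1)<.012
z=Q[...,2][D&(Q[...,2]>.05)&(Q[...,2]<.2)];print("lever z",np.median(z),len(z))
for n,box in(("top",(278,196,318,218)),("side",(288,170,322,202))):
    p,d=optics.get_image(n);x0,y0,x1,y1=box;g=p.min(2);m=np.zeros_like(g);m[y0:y1,x0:x1]=g[y0:y1,x0:x1]>130
    k,l,s,cc=cv2.connectedComponentsWithStats(m)
    for i in range(1,k):
        if s[i,4]>20: print(n,s[i,4],cc[i].round(1),ray(n,*cc[i],.171).round(4))
E
```

```text
t: 6.42
tool_pos: [0.4327, 0.03, 0.2306]
tool_rot: [1.768, 2.596, 0.001]
contact_force: [0.6, -0.7, -0.2]
opening: 0.0003
grip_force: 0.0
t 6.42 p [0.4327 0.03   0.2306] F [ 0.6 -0.7 -0.2] toolx yaw 1.946 want 1.946 z [ 0.001 -0.    -1.   ]
lever [0.4382 0.0302 0.165 ] tool mm [-1.8  5.1 65.6]
frost [0.4737 0.0872 0.171 ] tool mm [38.2 59.1 59.6]
bagel [0.5031 0.0128 0.171 ] tool mm [-41.8  59.1  59.6]
lever z 0.1268829894371264 778
top 47 [307.  201.7] [0.5055 0.0134 0.171 ]
side 33 [318.8 174.9] [0.5458 0.0834 0.171 ]
side 56 [304.5 186.6] [0.4878 0.049  0.171 ]
side 38 [311.6 194.9] [0.5028 0.0111 0.171 ]
```

View pics/wrist3.png

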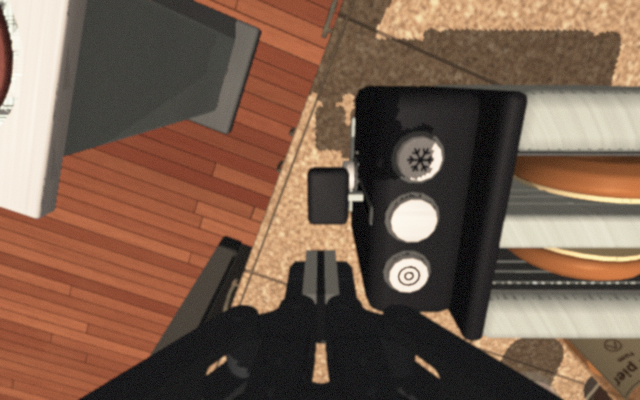

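The lever is at z 0.127, so it latched, the bagels have sunk, and the keys haven't moved. Snowflake key next.

```bash
python3 -m handwheel '[{"tx":6.5,"ty":10,"tz":0,"roll":0},{"tx":6.5,"ty":10,"tz":0,"roll":0},{"tx":6.5,"ty":10,"tz":0,"roll":0},{"tx":6.5,"ty":10,"tz":0,"roll":0},{"tx":6.5,"ty":10,"tz":0,"roll":0},{"tx":6,"ty":9,"tz":0,"roll":0},{"tx":0,"ty":0,"tz":0,"roll":0},{"tx":0,"ty":0,"tz":0,"roll":0}]'
python3 -m handwheel '[{"tx":0,"ty":0,"tz":12,"roll":0},{"tx":0,"ty":0,"tz":14,"roll":0},{"tx":0,"ty":0,"tz":12,"roll":0},{"tx":0,"ty":0,"tz":8,"roll":0},{"tx":0,"ty":0,"tz":6,"roll":0},{"tx":0,"ty":0,"tz":3,"roll":0},{"tx":0,"ty":0,"tz":0,"roll":0},{"tx":0,"ty":0,"tz":0,"roll":0}]'; python3 -c "from h import *; rel()"
```

```text
t: 7.23
tool_pos: [0.4736, 0.088, 0.2301]
tool_rot: [-1.766, -2.597, 0.001]
contact_force: [-0.2, -0.8, 0.4]
opening: 0.0001
grip_force: 0.0
t: 7.9
tool_pos: [0.4735, 0.0874, 0.1756]
tool_rot: [1.768, 2.596, 0.0]
contact_force: [-0.1, -0.2, -0.8]
opening: 0.0002
grip_force: 0.0
t 7.9 p [0.4735 0.0874 0.1756] F [-0.1 -0.2 -0.8] toolx yaw 1.946 want 1.946 z [ 0.  0. -1.]
lever [0.4382 0.0302 0.165 ] tool mm [-40.2 -53.9  10.6]
frost [0.4737 0.0872 0.171 ] tool mm [-0.2  0.1  4.6]
bagel [0.5031 0.0128 0.171 ] tool mm [-80.2   0.1   4.6]
```

```bash
python3 -m handwheel '[{"tx":0,"ty":0,"tz":1.5,"roll":0},{"tx":0,"ty":0,"tz":1.5,"roll":0},{"tx":0,"ty":0,"tz":1.5,"roll":0},{"tx":0,"ty":0,"tz":1.5,"roll":0},{"tx":0,"ty":0,"tz":1,"roll":0},{"tx":0,"ty":0,"tz":0,"roll":0},{"tx":0,"ty":0,"tz":0,"roll":0}]'
python3 -m handwheel '[{"tx":0,"ty":0,"tz":1,"roll":0},{"tx":0,"ty":0,"tz":0,"roll":0},{"tx":0,"ty":0,"tz":0,"roll":0}]'
```

```text
t: 8.48
tool_pos: [0.4737, 0.0874, 0.1688]
tool_rot: [1.768, 2.596, 0.001]
contact_force: [-0.0, 1.4, 3.1]
opening: -0.0002
grip_force: 1.4
t: 8.73
tool_pos: [0.4737, 0.0875, 0.1677]
tool_rot: [1.768, 2.596, 0.001]
contact_force: [0.9, 1.1, 4.0]
opening: 0.0001
grip_force: 1.7
```

```bash
python3 -m handwheel '[{"tx":0,"ty":0,"tz":0.7,"roll":0},{"tx":0,"ty":0,"tz":0,"roll":0},{"tx":0,"ty":0,"tz":0,"roll":0}]'
```

```text
t: 8.98
tool_pos: [0.4737, 0.0874, 0.167]
tool_rot: [1.768, 2.596, 0.001]
contact_force: [-0.0, 0.0, 5.3]
opening: 0.0001
grip_force: 2.3
```

```bash
python3 -m handwheel '[{"tx":0,"ty":0,"tz":0.5,"roll":0},{"tx":0,"ty":0,"tz":0,"roll":0},{"tx":0,"ty":0,"tz":0,"roll":0}]'
```

```text
t: 9.23
tool_pos: [0.4737, 0.0875, 0.167]
tool_rot: [1.768, 2.596, 0.001]
contact_force: [-0.6, 0.2, 7.0]
opening: 0.0001
grip_force: 3.5
```

The key is bottomed: z is held at 0.167 with 7 N. I lift, cross over above the cancel key, and come down to the ring key.

```bash
python3 -m handwheel '[{"tx":0,"ty":0,"tz":-4,"roll":0},{"tx":0,"ty":0,"tz":-8,"roll":0},{"tx":0,"ty":0,"tz":-12,"roll":0},{"tx":0,"ty":0,"tz":-12,"roll":0},{"tx":0,"ty":0,"tz":-4,"roll":0},{"tx":0,"ty":0,"tz":0,"roll":0}]'
python3 -m handwheel '[{"tx":-8,"ty":0,"tz":0,"roll":0},{"tx":-12,"ty":0,"tz":0,"roll":0},{"tx":-12,"ty":0,"tz":0,"roll":0},{"tx":-12,"ty":0,"tz":0,"roll":0},{"tx":-12,"ty":0,"tz":0,"roll":0},{"tx":-12,"ty":0,"tz":0,"roll":0},{"tx":-8,"ty":0,"tz":0,"roll":0},{"tx":-4,"ty":0,"tz":0,"roll":0},{"tx":0,"ty":0,"tz":0,"roll":0},{"tx":0,"ty":0,"tz":0,"roll":0}]'
python3 - <<'E'
from h import *
rel()
p,d=optics.get_image("wrist");cv2.imwrite("pics/wrist4.png",p[:,:,::-1])
E
```

```text
t: 9.73
tool_pos: [0.4743, 0.0875, 0.2083]
tool_rot: [1.767, 2.594, 0.003]
contact_force: [0.5, -0.1, 0.5]
opening: -0.0
grip_force: 0.0
t: 10.57
tool_pos: [0.5027, 0.0129, 0.206]
tool_rot: [-1.769, -2.596, -0.0]
contact_force: [-0.8, 0.4, -0.2]
opening: 0.0001
grip_force: 0.0
t 10.57 p [0.5027 0.0129 0.206 ] F [-0.8  0.4 -0.2] toolx yaw 1.945 want 1.946 z [-0.  0. -1.]
lever [0.4382 0.0302 0.165 ] tool mm [ 39.7 -53.7  41.1]
frost [0.4737 0.0872 0.171 ] tool mm [79.7  0.3 35.1]
bagel [0.5031 0.0128 0.171 ] tool mm [-0.3  0.3 35. ]
```

View pics/wrist4.png

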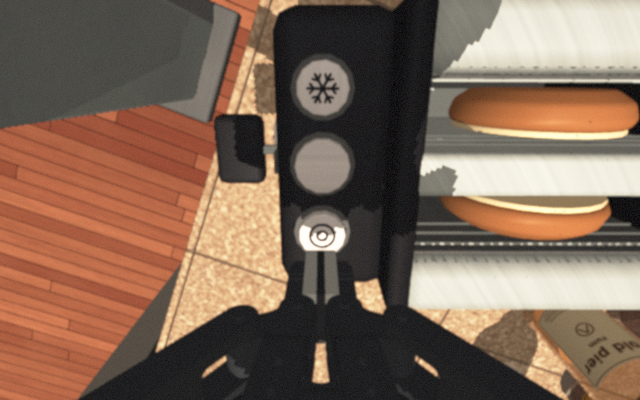

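The ring key is at (322,236), straight ahead of the fingertips; the snowflake at (322,87) is clear and the lever at (240,148) is still down. Pressing the ring key.

```bash
python3 -m handwheel '[{"tx":0,"ty":0,"tz":8,"roll":0},{"tx":0,"ty":0,"tz":9,"roll":0},{"tx":0,"ty":0,"tz":8,"roll":0},{"tx":0,"ty":0,"tz":5,"roll":0},{"tx":0,"ty":0,"tz":1.5,"roll":0},{"tx":0,"ty":0,"tz":1.5,"roll":0},{"tx":0,"ty":0,"tz":1.5,"roll":0},{"tx":0,"ty":0,"tz":1.5,"roll":0},{"tx":0,"ty":0,"tz":1,"roll":0},{"tx":0,"ty":0,"tz":0,"roll":0},{"tx":0,"ty":0,"tz":0,"roll":0}]'
python3 -m handwheel '[{"tx":0,"ty":0,"tz":1,"roll":0},{"tx":0,"ty":0,"tz":0.8,"roll":0},{"tx":0,"ty":0,"tz":0,"roll":0},{"tx":0,"ty":0,"tz":0,"roll":0}]'
```

```text
t: 11.53
tool_pos: [0.5029, 0.013, 0.1697]
tool_rot: [1.768, 2.596, 0.001]
contact_force: [-1.1, 0.5, 2.2]
opening: -0.0002
grip_force: 1.1
t: 11.87
tool_pos: [0.5029, 0.013, 0.1677]
tool_rot: [1.768, 2.596, 0.001]
contact_force: [-0.7, 0.7, 3.5]
opening: 0.0001
grip_force: 1.7
```

```bash
python3 -m handwheel '[{"tx":0,"ty":0,"tz":0.7,"roll":0},{"tx":0,"ty":0,"tz":0.5,"roll":0},{"tx":0,"ty":0,"tz":0,"roll":0},{"tx":0,"ty":0,"tz":0,"roll":0}]'
```

```text
t: 12.2
tool_pos: [0.5029, 0.013, 0.167]
tool_rot: [1.768, 2.596, 0.0]
contact_force: [-2.6, 0.6, 7.4]
opening: -0.0001
grip_force: 3.2
```

That's bottomed at the same depth, 7.4 N. Now I lift and take the hand away.

```bash
python3 -m handwheel '[{"tx":0,"ty":0,"tz":-4,"roll":0},{"tx":0,"ty":0,"tz":-8,"roll":0},{"tx":0,"ty":0,"tz":-14,"roll":0},{"tx":0,"ty":0,"tz":-18,"roll":0},{"tx":0,"ty":0,"tz":-18,"roll":0},{"tx":0,"ty":0,"tz":-18,"roll":0},{"tx":0,"ty":0,"tz":-18,"roll":0},{"tx":0,"ty":0,"tz":-14,"roll":0},{"tx":0,"ty":0,"tz":-8,"roll":0},{"tx":0,"ty":0,"tz":0,"roll":0}]'
python3 -m handwheel '[{"tx":-10,"ty":0,"tz":0,"roll":0},{"tx":-18,"ty":-5,"tz":0,"roll":0},{"tx":-18,"ty":-5,"tz":0,"roll":0},{"tx":-18,"ty":-5,"tz":0,"roll":0},{"tx":-18,"ty":-5,"tz":0,"roll":0},{"tx":-18,"ty":-5,"tz":0,"roll":0},{"tx":-18,"ty":-5,"tz":0,"roll":0},{"tx":-18,"ty":-5,"tz":0,"roll":0},{"tx":-10,"ty":0,"tz":0,"roll":0},{"tx":-5,"ty":0,"tz":0,"roll":0},{"tx":0,"ty":0,"tz":0,"roll":0},{"tx":0,"ty":0,"tz":0,"roll":0}]'
python3 - <<'E'
from h import *
p,d=optics.get_image("top");cv2.imwrite("pics/top5.png",cv2.resize(p[130:250,170:330],None,fx=5,fy=5,interpolation=cv2.INTER_CUBIC)[:,:,::-1])
P=pts("top",d);print("lever z",np.median(P[219:224,299:304,2]))
x0,y0,x1,y1=278,196,318,218;g=p.min(2);m=np.zeros_like(g);m[y0:y1,x0:x1]=g[y0:y1,x0:x1]>115
k,l,s,cc=cv2.connectedComponentsWithStats(m)
for i in range(1,k):
    if s[i,4]>20: print(s[i,4],cc[i].round(1),ray("top",*cc[i],.171).round(4),np.median(P[l==i],0).round(4))
E
```

```text
t: 13.03
tool_pos: [0.5035, 0.0129, 0.2883]
tool_rot: [1.767, 2.594, 0.002]
contact_force: [0.0, 0.5, -0.1]
opening: -0.0
grip_force: 0.0
t: 14.03
tool_pos: [0.5253, -0.14, 0.2854]
tool_rot: [-1.767, -2.595, -0.0]
contact_force: [0.1, 0.2, 0.6]
opening: -0.0001
grip_force: 0.0
lever z 0.12802569977779577
22 [306.8 202.5] [0.5031 0.0143 0.171 ] [0.5015 0.0152 0.1705]
63 [295.4 206.6] [0.4894 0.0529 0.171 ] [0.4884 0.0539 0.1702]
65 [285.  211.1] [0.4745 0.0879 0.171 ] [0.4748 0.0877 0.1704]
```

View pics/top5.png

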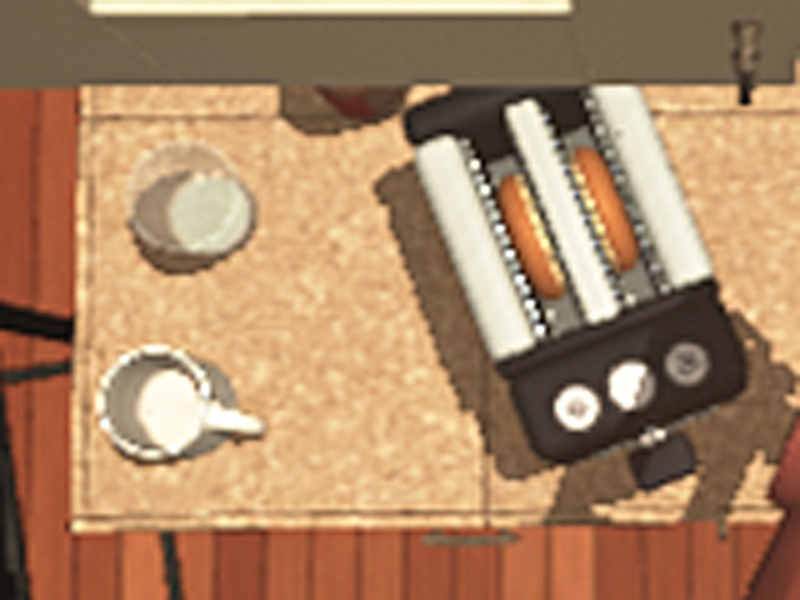

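The top view shows the bagels sunk, the lever down (crop 660,460; z 0.128), and the keys out and where they were. The mug and tumbler haven't moved and the hand is clear. Handing in.

```bash
python3 -c "
from station import ctrl
print(ctrl.finish_job())"
```

```text
the job is handed in; nothing more can be done
None
```

I latched the lever, pressed the snowflake key and then the ring key fully down at about 7 N each, kept off the cancel key and the bagels, moved the hand clear, and handed the job in at about 14 s of the 40 s allowed; the hand-in returned no verdict.

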